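# Zero the spring-pull gauge and hold its rod at the length mark

### The job

Get the bench spring gauge ready for a reading: with the rod still home, turn the bar knob on top of the housing back (anticlockwise seen from above) all the way to its zero stop. Then pull the black upright handle out against the spring until its steel pointer stands level with the fin of the clamp on the scale, and hold it still there: finish while still holding the handle at the mark, do not let go. Do not disturb the lab ware standing around the gauge.

Things in the scene. Friction and masses are not known exactly. Their poses are not given: they have to be found in the camera images.
- gauge: Bench gauge, fixed: white housing on a grey plate. Origin on the table, straight below the handle when the rod is home. Its +y is the way the rod is pulled out, z up, scale on its +x side. Housing 70 mm high at y = -230 to -85 mm, x = -45 to 45 mm. Base plate 110 x 395 x 12 mm, to y = 140 mm. Aluminium scale strip, 16 mm high, at x = 42 to 70 mm.
- knob (a joint): Reset knob: 0 rad at its zero stop (hard stop), grows clockwise seen from above, to 2.8. It starts between 0.8 and 2.2, turns with slight friction (0.04 N m) and stays where it is left.
- knob_grip (a point): Grip point on the knob's upright axis, 107 mm above the table, at gauge x = 0, y = -160 mm. Black disc 48 mm across (top at 84 mm) with an upright grip bar 46 mm long, 14 mm thick, top at 114 mm. The point turns with the knob, its x along the bar; at zero the bar lies along gauge x and the white line on it is at the gauge -x end, by the thick tick.
- handle: Black upright paddle on the rod's outer end, 40 mm wide (gauge x), 14 mm thick (gauge y), from 35 to 118 mm above the table. Origin: grip centre, 95 mm up. Slides only, along gauge y: gauge y = 0 home, 110 mm fully out. The spring pulls it back with 4 N at home plus 1 N per 10 mm. Rod (top at 50 mm) runs back to the housing, 85 mm away at home; fingers fit on all sides above 60 mm.
- pointer (a point): Tip of the thin dark steel pointer arm (6 mm wide) fixed to the handle, at gauge x = 66 mm, 41.5 mm above the table, in the handle's centre plane; moves with the handle.
- mark_fin (a point): Length mark: inner face of a 5 mm thick fin (top 70 mm above the table) on a small fixed aluminium clamp at the scale's outer edge, gauge x = 72 mm, 50 to 85 mm along gauge +y from the pointer's home; axes as the gauge. The pointer is at the mark when its tip has the same gauge y as this point.
- reagent: Bystander: amber bottle, 52 mm across, 110 mm high; origin at the centre of its underside.
- beaker: Bystander: glass beaker, 68 mm across, 85 mm high; origin at the centre of its underside.
- slide_box: Bystander: grey slide box 90 x 130 x 32 mm; origin at the centre of its underside.
- dish: Bystander: clear flat dish 88 mm across, 16 mm high; origin at the centre of its underside.

How it is judged:
On the way:
1. the knob is back at its zero stop (within 0.08 rad) while the rod is still home (within 8 mm) (value of joint knob below 0.08 rad and y of handle in the frame of gauge below 0.008 m), for 0.2 s.
At the end, for the whole second after the job is handed in: Through the last second the fingers hold the handle (contact force above 3 N) with the pointer within 5 mm of the mark's fin along the rod, the rod still (under 15 mm/s), and the knob within 0.1 rad of its zero stop (value of joint knob below 0.1 rad and y of pointer in the frame of mark_fin between -0.005 and 0.005 m and linear speed of handle below 0.015 m/s and contact force between handle and the fingers above 3 N); the arm keeps its last pose, push and grip.
It fails at once if a bystander is shoved by more than 20 mm (distance of any of reagent, beaker, slide_box, dish from where it was at the start of the episode above 0.02 m).
It fails at once if a bottle or beaker is tipped over (angle between any of reagent, beaker's own z axis and vertical above 0.5 rad).
It also fails if it takes over 64 s, if anything falls off the work surface, if the arm or the gripper's body presses on something with over 40 N, if the wrist force passes 120 N, or if a joint passes its speed limit or range.

### The arm

A 7-joint arm with a two-finger parallel gripper is mounted at the origin on the work surface. World frame = base frame: x ahead of the robot, y to its left, z up, the work surface at z = 0. Lengths are in m, angles in rad, forces in N, time in s.
With the tool pointing down it reaches from about 0.4 to 0.925 m from the base axis. Payload 4.1 kg.
Tool frame: the origin (TCP) lies midway between the tips of the shut fingers; the grasp point (between the pads) lies 19 mm behind it; z points along the fingers, y is the direction in which the jaws open and shut (so a half turn about z gives the same grasp; the last joint's range is limited). The gripper opens to 85 mm and grips with 20 to 120 N. Pads are 22 mm wide; open, the fingers measure 114 mm over their backs; the gripper's body (76 mm by 85 mm) begins 54 mm behind the grasp point. The pads swing forward as they close: fully open they stand 13 mm farther back than shut.
Start: joints at [-1.313, 0.398, 0.045, 1.537, -0.019, 1.207, -0.051], TCP at [0.227, 0.609, 0.231] pointing down, gripper open.
Joint ranges: [-2.82, 2.82], [-0.49, 2.23], [-1.37, 1.46], [0, 2.46], [-1.36, 4.5], [0.23, 2], [-2.94, 2.94]. Speed limits (rad/s): [2.57, 2.57, 3.14, 3.14, 3.14, 3.14, 3.14].

### API

Orientations are given as a 3x3 rotation matrix whose columns are the frame's x, y, z axes.
In Python, from bench import * gives the robot as it stands. The module is installed in compiled form; this text tells all that it offers.
- The arm moves only by the tool apply_moves, never from a script. Its argument "steps" is text: rows parted by semicolons, each of 7 numbers parted by spaces: the shift along the tool's x, y, z in m, then the turn, a rotation vector about the tool's x, y, z in rad, then the finger opening in m, from 0 to 0.0854. A call has 1 to 8 rows; each row is the pose to reach, as a shift and turn from the pose commanded when the call began, along the tool's axes at that moment; what a row does not reach only later rows make up. A row lasts 1/8 s, in which the tool goes at most 62.5 mm and 10.7 degrees, less where a joint would pass 70% of its speed; a pose out of reach is approached as far as the arm can. A call with a gripper value outside its range is refused whole. The fingers move at their own pace and stop on an object; the grip force is fixed at half the most. Time passes only in rows, so rows that repeat a pose let the fingers close. It gives the time, the measured TCP pose, the force and the opening at its end, in the units of the state.
- read_state(): the state, without advancing time (a new reading comes with each control period).
- capture(name): name is "side" or "top"; returns a dict with "color" (420x560x3 uint8, red, green, blue), "range_z" (420x560 float32, m along the optical axis (not along the pixel's ray), 0 where there is no reading), "mtx" (3x3 intrinsics, pixels), "k1" (the pictures are not rectified: a ray, as slopes to the right and down, at radius r is drawn at 1 + k1 r^2 times it, then the intrinsics apply), "world_from_camera" (4x4, takes a point from camera to world coordinates). Camera axes: x right, y down, z forward; pixel columns grow to the right and rows downward; lengths in m; the calibration is good to about 2 mm. A picture is of the moment at which its call begins.
- sign_off(): hands the job in, once; it reports no verdict.
Trained networks look in a picture, given as the dict that the camera call returned (one of the last four; its "shot" number tells which), for a name from the list of things; names that differ only in an ending like _2 or _b are one class to them, and where a whole thing is asked for, a point or a joint stands for the part that bears it (a point fixed in the world has none). Each returns a list of dicts, best first, with "conf" (0 to 1); they miss things now and then, are a little off and sometimes report something else, mostly with a low value. They report only what shows in the picture. A call takes as long as a camera call.
- recognise(picture, query): "bbox" ([left, top, right, bottom] in pixels, round what is visible of it).
The state is a dict: "t": time; "joint_pos": joint angles; "joint_vel": joint speeds; "joint_efforts": joint torques, N m; "tool_pos": TCP position; "orientation": TCP orientation; "force": force on the tool from outside, world axes, zero at the start; "torque": the same for the moment, N m; "width": finger opening in m.
Only numpy, scipy, OpenCV 4.12 (cv2) and the standard library are available. Lean on these libraries where they do the work, as an engineer would, in place of code of your own. Each camera call takes 0.05 s, during which the arm holds its last target.

## Working session

There is one attempt and no reset: what is moved stays moved. The work goes in short steps, Python scripts to look and compute and a tool call to move; the robot and the scene stay as the last step left them, time stands still between calls to the robot, and variables do not carry over. Pictures are saved under pics/ and viewed, and the job is handed in when it is done.

Besides the shell and the picture viewer there is one more tool, called as name(argument=value, ...) on one line, values as JSON. apply_moves: Moves the arm, as the interface text tells. Its arguments: {"type":"object","properties":{"steps":{"type":"string"}},"required":["steps"]}

```bash
mkdir -p pics
cat > h.py <<'E'
from bench import *
import numpy as np, cv2
def save(c,n): cv2.imwrite('pics/'+n+'.png',c['color'][:,:,::-1])
def ray(c,u,v):
    K=c['mtx'];d=np.array([c['k1'],0,0,0.])
    p=cv2.undistortPoints(np.array([[[u,v]]],float),K,d)[0,0]
    return np.array([p[0],p[1],1.])
def pz(c,u,v,z=None):
    T=c['world_from_camera'];r=T[:3,:3]@ray(c,u,v);o=T[:3,3]
    if z is None: s=c['range_z'][int(round(v)),int(round(u))]
    else: s=(z-o[2])/r[2]
    return o+s*r
def proj(c,P):
    T=np.linalg.inv(c['world_from_camera']);P=np.atleast_2d(P)
    p,_=cv2.projectPoints(P.astype(float),cv2.Rodrigues(T[:3,:3])[0],T[:3,3],c['mtx'],np.array([c['k1'],0,0,0.]))
    return p[:,0]
E
python3 - <<'E'
from h import *
print({k:np.round(v,3) if not isinstance(v,dict) else v for k,v in read_state().items()})
for n in ['top','side']:
    c=capture(n);save(c,n+'0');print(n,np.round(c['world_from_camera'],3).tolist(),c['k1'])
    for q in ['gauge','knob','handle','pointer','mark_fin','reagent','beaker','slide_box','dish']:
        try: print(q,[(np.round(d['bbox']).tolist(),round(d['conf'],2)) for d in recognise(c,q)[:2]])
        except Exception as e: print(q,e)
E
```

```text
{'t': np.float64(0.0), 'joint_pos': array([-1.313,  0.399,  0.045,  1.538, -0.019,  1.207, -0.051]), 'joint_vel': array([-0.002, -0.003,  0.001,  0.001,  0.   ,  0.001, -0.001]), 'joint_efforts': array([-0.0000e+00, -4.7512e+01,  1.3650e+00, -2.5421e+01,  1.2000e-02,
        1.0000e-02,  0.0000e+00]), 'tool_pos': array([0.227, 0.608, 0.23 ]), 'orientation': array([[-0.937,  0.349, -0.001],
       [ 0.349,  0.937, -0.002],
       [-0.   , -0.002, -1.   ]]), 'force': array([ 0.475, -0.765, -0.261]), 'torque': array([ 0.001,  0.046, -0.009]), 'width': np.float64(0.086)}
top [[0.021, -0.985, 0.17, 0.394], [-1.0, -0.023, -0.012, 0.069], [0.016, -0.169, -0.985, 0.959], [0.0, 0.0, 0.0, 1.0]] -0.04107612391430091
gauge [([222.0, 112.0, 441.0, 249.0], 0.79)]
knob [([380.0, 137.0, 414.0, 166.0], 0.76)]
handle [([293.0, 163.0, 347.0, 206.0], 0.61), ([220.0, 110.0, 439.0, 248.0], 0.18)]
pointer [([292.0, 164.0, 350.0, 206.0], 0.85)]
mark_fin [([256.0, 169.0, 264.0, 182.0], 0.58)]
reagent [([268.0, 242.0, 357.0, 329.0], 0.15)]
beaker [([385.0, 206.0, 432.0, 250.0], 0.72), ([297.0, 88.0, 330.0, 129.0], 0.28)]
slide_box [([274.0, 242.0, 358.0, 329.0], 0.93)]
dish [([380.0, 138.0, 410.0, 167.0], 0.16)]
side [[-0.886, -0.279, 0.372, 0.271], [-0.464, 0.55, -0.694, 0.622], [-0.011, -0.787, -0.617, 0.566], [0.0, 0.0, 0.0, 1.0]] 0.017631289262364
gauge [([252.0, 116.0, 314.0, 260.0], 0.7)]
knob [([278.0, 116.0, 302.0, 142.0], 0.79), ([246.0, 197.0, 254.0, 229.0], 0.62)]
handle [([263.0, 158.0, 303.0, 196.0], 0.7)]
pointer [([258.0, 156.0, 302.0, 198.0], 0.9)]
mark_fin [([249.0, 203.0, 253.0, 230.0], 0.56)]
reagent [([211.0, 141.0, 241.0, 196.0], 0.58)]
beaker [([336.0, 133.0, 368.0, 176.0], 0.86)]
slide_box [([334.0, 194.0, 401.0, 257.0], 0.78)]
dish [([232.0, 287.0, 292.0, 337.0], 0.69)]
```

View pics/top0.png

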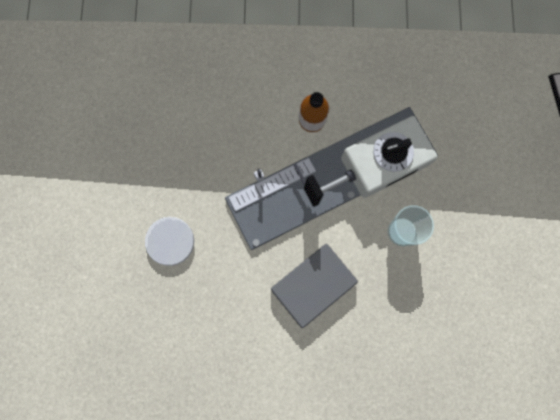

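View pics/side0.png

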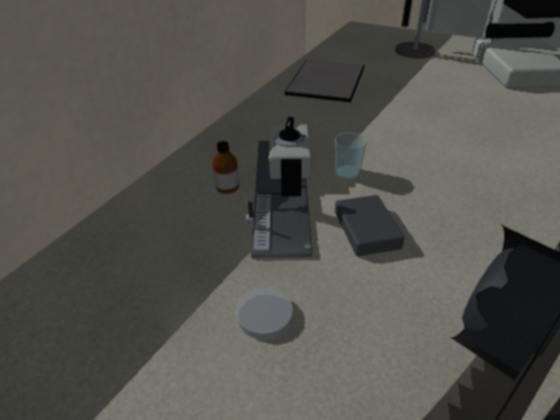

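Run:
```python
from h import *
t=capture('top');s=capture('side')
np.save('pics/top.npy',t,allow_pickle=True);np.save('pics/side.npy',s,allow_pickle=True)
a=t['color'][95:260,215:445,::-1];cv2.imwrite('pics/tz.png',cv2.resize(a,None,fx=3.4,fy=3.4,interpolation=3))
a=s['color'][110:265,235:330,::-1];cv2.imwrite('pics/sz.png',cv2.resize(a,None,fx=3.8,fy=3.8,interpolation=3))
for n,(u,v) in dict(hs=(370,175),knob=(395,150),plate=(262,235),hand=(314,190)).items(): print(n,pz(t,u,v).round(3))
```

```text
hs [ 0.622 -0.101  0.07 ]
knob [ 0.655 -0.135  0.112]
plate [0.52  0.086 0.012]
hand [0.582 0.001 0.116]
```

View pics/tz.png

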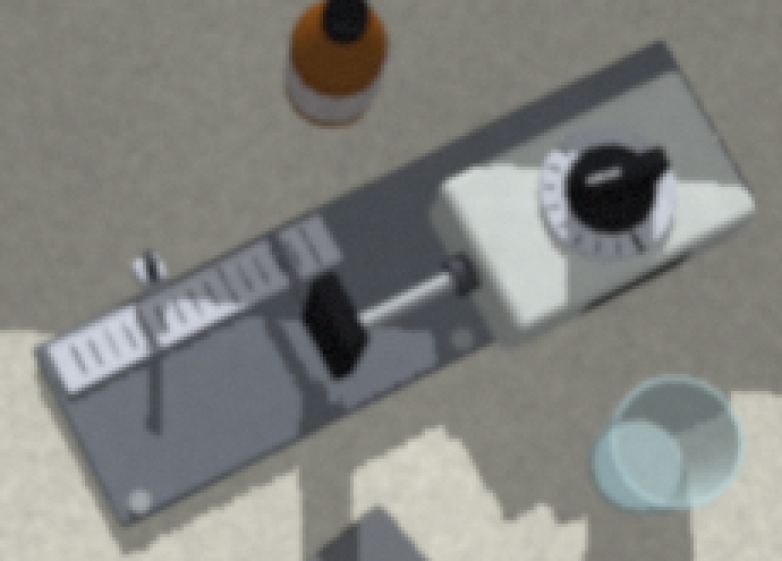

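View pics/sz.png

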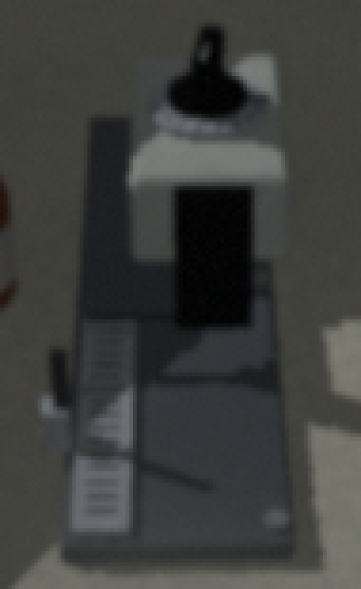

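```bash
cat >> h.py <<'E'
def G2W(p,q):
    c,s=np.cos(p[2]),np.sin(p[2]);q=np.atleast_2d(q).astype(float)
    return np.c_[p[0]+c*q[:,0]-s*q[:,1],p[1]+s*q[:,0]+c*q[:,1],q[:,2]]
E
cat > fit.py <<'E'
from h import *
from scipy.optimize import least_squares
t=np.load('pics/top.npy',allow_pickle=True).item();s=np.load('pics/side.npy',allow_pickle=True).item()
Z=lambda L:np.array(L,float)/3.4+[215,95]-.35
S=lambda L:np.array(L,float)/3.8+[235,110]-.37
g=[[55,140,12],[-55,140,12],[55,-255,12],[-45,-85,70],[70,140,14]][:4]
px=Z([[37,350],[128,520],[662,41],[517,328]])
gs=[[55,140,12],[-55,140,12],[-45,-85,70]]; ps=S([[64,548],[292,545],[287,180]])
g=np.array(g)/1e3;gs=np.array(gs)/1e3
f=lambda p:np.r_[(proj(t,G2W(p,g))-px).ravel(),(proj(s,G2W(p,gs))-ps).ravel()]
for F in (f,lambda p:f(p)[:8],lambda p:f(p)[8:]):
    r=least_squares(F,[.58,0,.45]);print(r.x.round(4),r.fun.round(2))
E
python3 fit.py
```

```text
[0.6014 0.0062 0.4707] [-0.74  0.2  -1.85  4.14  4.04  3.37 -2.6  -4.04 -0.15 -1.89  2.05 -1.05
 -5.03 -1.38]
[0.6029 0.0054 0.4808] [-0.24  0.18 -0.8   3.85  3.51  1.57 -2.18 -5.45]
[0.5951 0.0069 0.4241] [-0.91 -1.57  1.39  1.35 -0.58  0.09]
```

```bash
cat > cloud.py <<'E'
from h import *
def cloud(c):
    v,u=np.mgrid[0:420,0:560];uv=np.c_[u.ravel(),v.ravel()].astype(float)
    n=cv2.undistortPoints(uv[:,None],c['mtx'],np.array([c['k1'],0,0,0.]))[:,0]
    z=c['range_z'].ravel();P=np.c_[n*z[:,None],z]
    T=c['world_from_camera'];W=P@T[:3,:3].T+T[:3,3];W[z==0]=9
    return W,uv,c['color'].reshape(-1,3)
E
python3 - <<'E'
from cloud import *
for n in ['top','side']:
    t=np.load(f'pics/{n}.npy',allow_pickle=True).item();W,uv,C=cloud(t)
    roi=(W[:,0]>.4)&(W[:,0]<.8)&(W[:,1]>-.28)&(W[:,1]<.2)
    for a,b in [(-.005,.005),(.007,.0135),(.014,.02),(.066,.075),(.076,.09),(.1,.11),(.111,.122)]:
        m=roi&(W[:,2]>a)&(W[:,2]<b);P=W[m]
        if m.sum()<4: continue
        im=np.zeros(420*560,np.uint8);im[m]=1
        k,lab,st,ce=cv2.connectedComponentsWithStats(im.reshape(420,560))
        for i in range(1,k):
            if st[i,4]<8 or st[i,4]>30000: continue
            Q=W[(lab.ravel()==i)]
            r=cv2.minAreaRect(Q[:,:2].astype(np.float32)*1000)
            print(n,a,b,st[i],'ctr',np.round(r[0],1),np.round(r[1],1),round(r[2],1),'zmed',Q[:,2].mean().round(4))
E
```

```text
top -0.005 0.005 [396 218  20  24 238] ctr [ 539.  -177.9] [46.  32.3] 40.3 zmed 0.0033
top 0.007 0.0135 [ 297  107  119   80 1553] ctr [690.4 -96.6] [ 64.4 242.5] 28.9 zmed 0.0114
top 0.007 0.0135 [417 120   6   9   9] ctr [ 739.  -207.1] [18.1  2.4] 30.9 zmed 0.0109
top 0.007 0.0135 [314 127  10   5  10] ctr [722.8 -16.1] [ 3.1 18.7] 25.4 zmed 0.0088
top 0.007 0.0135 [433 148   5   8   8] ctr [ 685.6 -235.8] [15.3  1.8] 27.9 zmed 0.0109
top 0.007 0.0135 [264 163  30  16  58] ctr [641.   58.4] [ 4.5 60.9] 27.9 zmed 0.0108
top 0.007 0.0135 [ 225  179  136   71 3337] ctr [594.5  31.3] [109.9 226.7] 28.1 zmed 0.0114
top 0.007 0.0135 [254 181   6   3  10] ctr [618.6  98.8] [3.  9.9] 17.9 zmed 0.0113
top 0.007 0.0135 [248 183   5   5  11] ctr [613.2 110.3] [5.2 9.1] 58.1 zmed 0.0112
top 0.007 0.0135 [404 217  14  25  44] ctr [ 539. -188.] [46.2 16.2] 16.8 zmed 0.0103
top 0.014 0.02 [316 125   9   6  10] ctr [723.3 -18.1] [ 2.3 18. ] 34.1 zmed 0.0177
top 0.014 0.02 [297 157  19  21 178] ctr [647.4   7.1] [31.2 26.3] 31.4 zmed 0.0162
top 0.014 0.02 [343 162   3   8   8] ctr [652.7 -62.5] [
[... 3967 characters left out ...]
4 zmed 0.0811
side 0.076 0.09 [335 132  32  20 270] ctr [ 531.3 -169.9] [66.3 67.6] 1.3 zmed 0.0813
side 0.076 0.09 [214 152  21  11 153] ctr [737.   6.] [41.  25.1] 35.9 zmed 0.0821
side 0.076 0.09 [281 173  21   7 130] ctr [583.9   6.3] [38.3  5.8] 29.6 zmed 0.0832
side 0.1 0.11 [285 120   9  12  36] ctr [ 654.7 -133.5] [35.7 12.8] 84.4 zmed 0.105
side 0.1 0.11 [217 140  12  11  80] ctr [ 7.419e+02 -5.000e-01] [24.1 23.4] 85.4 zmed 0.1064
side 0.1 0.11 [281 164  21   6  94] ctr [583.6   7. ] [37.6  5.2] 28.5 zmed 0.1049
side 0.111 0.122 [285 116   9  11  64] ctr [ 661.3 -138.7] [13.7 44.5] 17.7 zmed 0.1134
side 0.111 0.122 [281 158  21   7 131] ctr [586.2   1.9] [37.4 15.2] 27.3 zmed 0.116
```

apply_moves(steps="-0.335 -0.274 0 0 0 0.433 0.05; -0.669 -0.548 0 0 0 0.867 0.05; -0.669 -0.548 0 0 0 0.867 0.05; -0.669 -0.548 0 0 0 0.867 0.05; -0.669 -0.548 0 0 0 0.867 0.05; -0.669 -0.548 0 0 0 0.867 0.05; -0.669 -0.548 0 0 0 0.867 0.05; -0.669 -0.548 0 0 0 0.867 0.05")

```text
t: 2.1
tool_pos: [0.4797, 0.1755, 0.2318]
orientation: [[-0.34, 0.94, 0.001], [0.94, 0.34, 0.001], [0.001, 0.001, -1.0]]
force: [1.3, 1.1, -0.4]
width: 0.0499
```

apply_moves(steps="-0.358 0.065 0 0 0 0 0.05; -0.358 0.065 0 0 0 0 0.05; -0.358 0.065 0 0 0 0 0.05; -0.358 0.065 0 0 0 0 0.05; -0.358 0.065 0 0 0 0 0.05; -0.358 0.065 0 0 0 0 0.05; -0.358 0.065 0 0 0 0 0.05; -0.358 0.065 0 0 0 0 0.05")

```text
t: 3.1
tool_pos: [0.6616, -0.1367, 0.2309]
orientation: [[-0.34, 0.94, -0.001], [0.94, 0.34, 0.001], [0.001, -0.0, -1.0]]
force: [-0.2, 0.3, -0.2]
width: 0.0501
```

Run:
```python
from h import *
s=read_state();print(s['tool_pos'].round(4),s['orientation'].round(3).tolist(),s['joint_pos'].round(2),s['force'].round(1))
c=capture('side');save(c,'s2')
```

```text
[ 0.6616 -0.1367  0.2309] [[-0.34, 0.94, -0.001], [0.94, 0.34, 0.001], [0.001, -0.0, -1.0]] [-0.26  0.51  0.59  1.48 -0.29  1.24  0.71] [-0.2  0.3 -0.2]
```

View pics/s2.png

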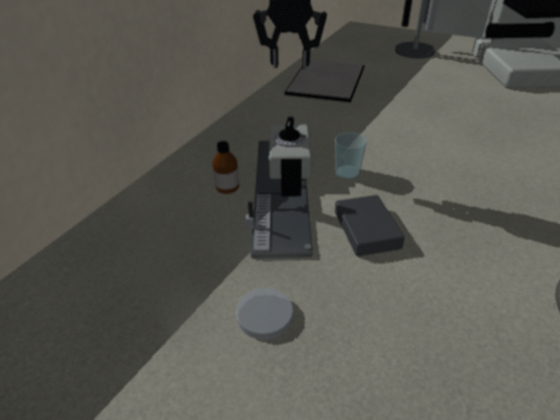

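apply_moves(steps="-0.003 0 0.05 0 0 0 0.045; -0.003 0 0.1 0 0 0 0.045; -0.003 0 0.125 0 0 0 0.045; -0.003 0 0.14 0 0 0 0.045; -0.003 0 0.14 0 0 0 0.045; -0.003 0 0.14 0 0 0 0.045")

```text
t: 3.9
tool_pos: [0.6639, -0.1401, 0.0929]
orientation: [[-0.341, 0.94, 0.003], [0.94, 0.341, -0.0], [-0.001, 0.003, -1.0]]
force: [0.8, -0.7, 0.4]
width: 0.0445
```

Run:
```python
from h import *
c=capture('side');save(c,'s3')
a=c['color'][70:200,220:380,::-1];cv2.imwrite('pics/s3z.png',cv2.resize(a,None,fx=4,fy=4,interpolation=3))
```

```text
(no output)
```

View pics/s3z.png

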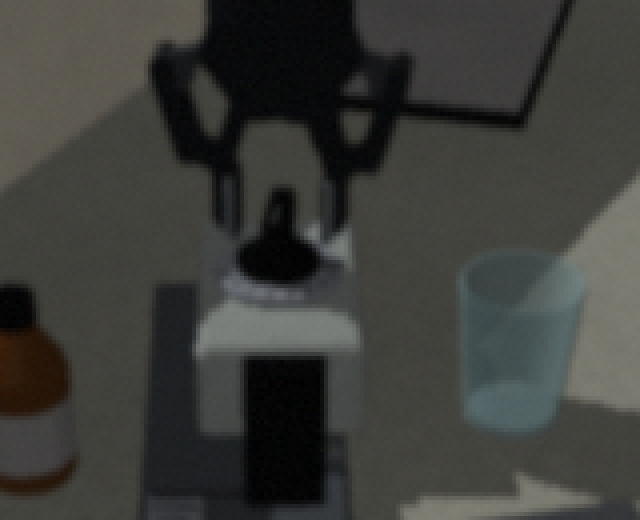

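The fingers straddle the bar, which sits at about (280,215) in the zoom with the fingers at 228 and 333. Closing.

apply_moves(steps="0 0 0 0 0 0 0.02; 0 0 0 0 0 0 0; 0 0 0 0 0 0 0; 0 0 0 0 0 0 0; 0 0 0 0 0 0 0")

```text
t: 4.58
tool_pos: [0.6648, -0.1398, 0.0926]
orientation: [[-0.341, 0.94, 0.004], [0.94, 0.341, 0.0], [-0.001, 0.004, -1.0]]
force: [4.9, 1.9, 4.9]
width: 0.0129
```

apply_moves(steps="0 0 0 0 0 -0.1 0; 0 0 0 0 0 -0.22 0; 0 0 0 0 0 -0.35 0; 0 0 0 0 0 -0.48 0; 0 0 0 0 0 -0.61 0; 0 0 0 0 0 -0.74 0; 0 0 0 0 0 -0.87 0; 0 0 0 0 0 -1.0 0")

```text
t: 5.58
tool_pos: [0.6648, -0.1399, 0.0926]
orientation: [[-0.976, 0.217, 0.005], [0.217, 0.976, -0.0], [-0.004, 0.001, -1.0]]
force: [5.8, 2.0, 4.3]
width: 0.0122
```

apply_moves(steps="0 0 0 0 0 -0.13 0; 0 0 0 0 0 -0.26 0; 0 0 0 0 0 -0.39 0; 0 0 0 0 0 -0.5 0; 0 0 0 0 0 -0.6 0; 0 0 0 0 0 -0.67 0; 0 0 0 0 0 -0.7 0; 0 0 0 0 0 -0.7 0")

```text
t: 6.58
tool_pos: [0.6649, -0.14, 0.0925]
orientation: [[-0.888, -0.459, 0.005], [-0.459, 0.888, -0.0], [-0.004, -0.002, -1.0]]
force: [4.3, 1.8, 4.6]
width: 0.0125
```

Run:
```python
from h import *
s=read_state();print(s['torque'].round(2),s['joint_pos'].round(2),s['force'].round(1),np.degrees(np.arctan2(s['orientation'][1,1],s['orientation'][0,1])))
```

```text
[ 0.31 -1.05  0.04] [ 0.06  0.57  0.12  1.6  -0.08  0.97  2.26] [4.3 1.8 4.6] 117.34638288502056
```

apply_moves(steps="0 0 0 0 0 -0.03 0; 0 0 0 0 0 -0.06 0; 0 0 0 0 0 -0.06 0")

```text
t: 6.95
tool_pos: [0.6649, -0.14, 0.0926]
orientation: [[-0.862, -0.507, 0.005], [-0.507, 0.862, 0.001], [-0.005, -0.001, -1.0]]
force: [5.0, 2.3, 4.8]
width: 0.0129
```

Run:
```python
from h import *
s=read_state();print(s['torque'].round(2),s['joint_pos'].round(2),s['force'].round(1),np.degrees(np.arctan2(s['orientation'][1,1],s['orientation'][0,1])))
```

```text
[ 0.49 -1.13 -1.33] [ 0.07  0.57  0.11  1.6  -0.07  0.97  2.3 ] [5.  2.3 4.8] 120.43450341516684
```

apply_moves(steps="0 0 0 0 0 0 0; 0 0 0 0 0 0 0.02; 0 0 0 0 0 0 0.05; 0 0 0 0 0 0 0.05; 0 0 0 0 0 0 0.05; 0 0 -0.05 0 0 0 0.05; 0 0 -0.1 0 0 0 0.05; 0 0 -0.13 0 0 0 0.05")

```text
t: 7.95
tool_pos: [0.6636, -0.1406, 0.2244]
orientation: [[-0.86, -0.511, 0.003], [-0.511, 0.86, -0.001], [-0.003, -0.002, -1.0]]
force: [-0.7, -1.1, -0.3]
width: 0.0499
```

Run:
```python
from cloud import *
s=read_state();print(s['tool_pos'],s['force'].round(1),s['orientation'].round(3).tolist())
t=capture('side');save(t,'s4');W,uv,C=cloud(t)
a=t['color'][70:260,220:380,::-1];cv2.imwrite('pics/s4z.png',cv2.resize(a,None,fx=4,fy=4,interpolation=3)[:600])
for a,b in [(.098,.122)]:
    m=(W[:,2]>a)&(W[:,2]<b)&(W[:,0]>.55)&(W[:,0]<.72)&(W[:,1]<.03)&(W[:,1]>-.19)
    im=np.zeros(420*560,np.uint8);im[m]=1
    k,lab,st,ce=cv2.connectedComponentsWithStats(im.reshape(420,560))
    for i in range(1,k):
        Q=W[(lab.ravel()==i)];Q=Q[Q[:,2]>.111]
        if len(Q)<8: continue
        r=cv2.minAreaRect(Q[:,:2].astype(np.float32)*1000);print(st[i],np.round(r[0],1),np.round(r[1],1),r[2])
t=capture('top');save(t,'t4')
a=t['color'][95:260,215:445,::-1];cv2.imwrite('pics/t4z.png',cv2.resize(a,None,fx=3.4,fy=3.4,interpolation=3))
```

```text
[ 0.66359483 -0.14057828  0.2243805 ] [-0.7 -1.1 -0.3] [[-0.86, -0.511, 0.003], [-0.511, 0.86, -0.001], [-0.003, -0.002, -1.0]]
[279 120  21   9 183] [ 661.7 -136.8] [43.8 14.1] 23.19071388244629
[281 158  21  13 254] [585.4   3.3] [37.6 14.9] 28.595373153686523
```

View pics/s4z.png

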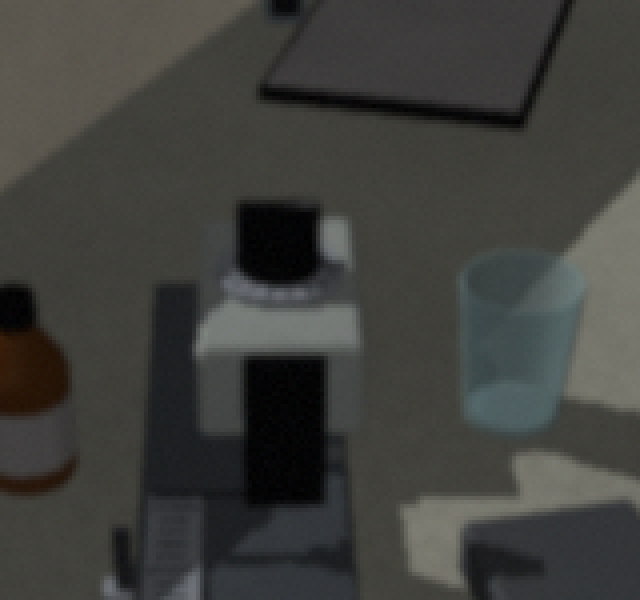

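View pics/t4z.png

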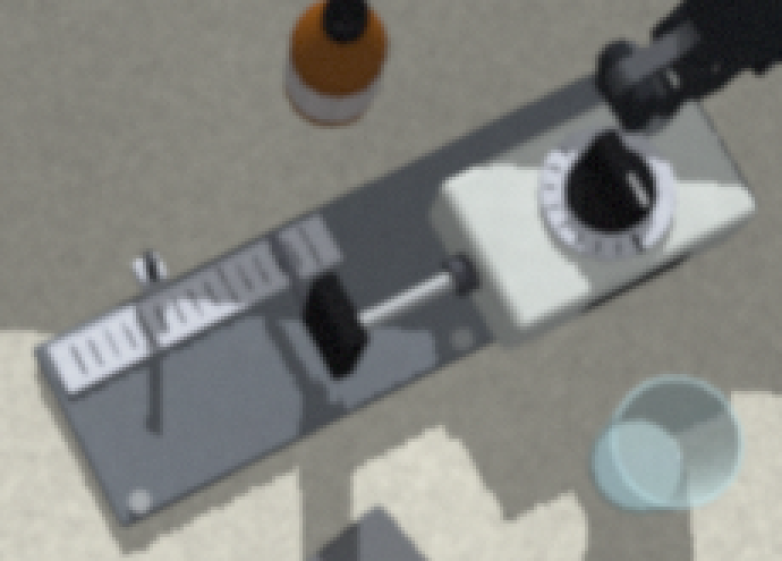

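Run:
```python
from cloud import *
for i in range(2):
  t=capture('top');W,uv,C=cloud(t)
  for lo in (.109,.111):
    m=(W[:,2]>lo)&(W[:,2]<.122)&(W[:,0]>.55)&(W[:,0]<.72)&(W[:,1]<.03)&(W[:,1]>-.19)
    im=np.zeros(420*560,np.uint8);im[m]=1
    k,lab,st,ce=cv2.connectedComponentsWithStats(im.reshape(420,560))
    for i in range(1,k):
        Q=W[(lab.ravel()==i)]
        if len(Q)<8: continue
        r=cv2.minAreaRect(Q[:,:2].astype(np.float32)*1000);X=Q[:,:2]-Q[:,:2].mean(0);w,v=np.linalg.eigh(X.T@X);v=v[:,1]
        print(st[i],np.round(r[0],1),np.round(r[1],1),r[2],'pca',np.degrees(np.arctan(v[1]/v[0])))
a=t['color'][125:175,365:425,::-1];cv2.imwrite('pics/k5.png',cv2.resize(a,None,fx=10,fy=10,interpolation=3))
```

```text
[389 133  19  26 221] [ 663.6 -140.8] [45.2 15.2] 29.716930389404297 pca 28.43010093362276
[307 175  17  24 214] [589.7  -1. ] [39.9 14.7] 28.15361213684082 pca 28.303738627500362
[389 133  19  26 205] [ 663.4 -140.4] [45.2 14. ] 30.024080276489258 pca 28.955274851886013
[307 175  17  23 207] [589.7  -1. ] [39.9 14.7] 28.15361213684082 pca 28.401109613137592
[389 133  19  26 222] [ 663.5 -140.5] [45.2 15.7] 28.355119705200195 pca 29.373737626415178
[307 175  17  23 212] [589.4  -0.7] [39.8 14.6] 28.082523345947266 pca 27.602680108152857
[389 133  19  26 199] [ 663.5 -140.1] [44.7 15. ] 28.355119705200195 pca 28.265535944972548
[307 175  17  23 208] [589.4  -0.7] [39.8 14.6] 28.082523345947266 pca 27.93502360517809
```

View pics/k5.png

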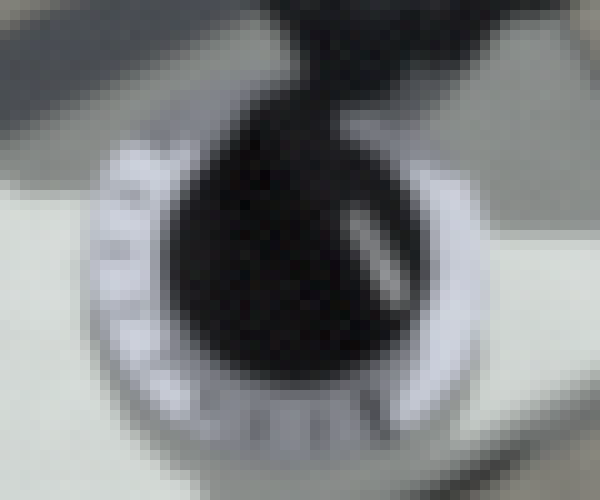

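apply_moves(steps="-0.003 0.06 0 0 0 0.047 0.05; -0.006 0.12 0 0 0 0.047 0.05; -0.008 0.158 0 0 0 0.047 0.05; -0.008 0.158 0 0 0 0.047 0.05; -0.008 0.158 0.05 0 0 0.047 0.05; -0.008 0.158 0.09 0 0 0.047 0.05; -0.008 0.158 0.09 0 0 0.047 0.05")

```text
t: 9.02
tool_pos: [0.5855, -0.002, 0.127]
orientation: [[-0.883, -0.469, -0.01], [-0.469, 0.883, -0.002], [0.009, 0.003, -1.0]]
force: [-0.4, -0.8, 1.2]
width: 0.0502
```

Run:
```python
from h import *
s=read_state();print(s['tool_pos'].round(4),s['orientation'].round(3).tolist())
c=capture('side');save(c,'s6')
a=c['color'][70:220,200:360,::-1];cv2.imwrite('pics/s6z.png',cv2.resize(a,None,fx=4,fy=4,interpolation=3))
```

```text
[ 0.5855 -0.002   0.127 ] [[-0.883, -0.469, -0.01], [-0.469, 0.883, -0.002], [0.009, 0.003, -1.0]]
```

View pics/s6z.png

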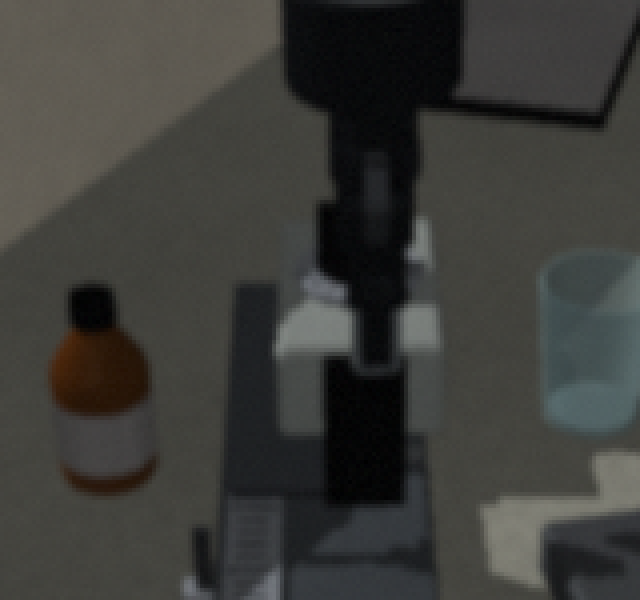

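apply_moves(steps="-0.004 0 0 0 0 0 0.05; -0.004 0 0.03 0 0 0 0.05; -0.004 0 0.049 0 0 0 0.05; -0.004 0 0.049 0 0 0 0.05; -0.004 0 0.049 0 0 0 0.05")

```text
t: 9.7
tool_pos: [0.5934, 0.0016, 0.0833]
orientation: [[-0.883, -0.47, 0.002], [-0.47, 0.883, 0.0], [-0.002, -0.001, -1.0]]
force: [-1.3, -0.2, -0.0]
width: 0.0499
```

Run:
```python
from h import *
for n in ('side','top'):
  c=capture(n);save(c,n+'7')
  a=c['color'][70:220,200:400,::-1];cv2.imwrite(f'pics/{n}7z.png',cv2.resize(a,None,fx=4,fy=4,interpolation=3))
```

```text
(no output)
```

View pics/side7z.png

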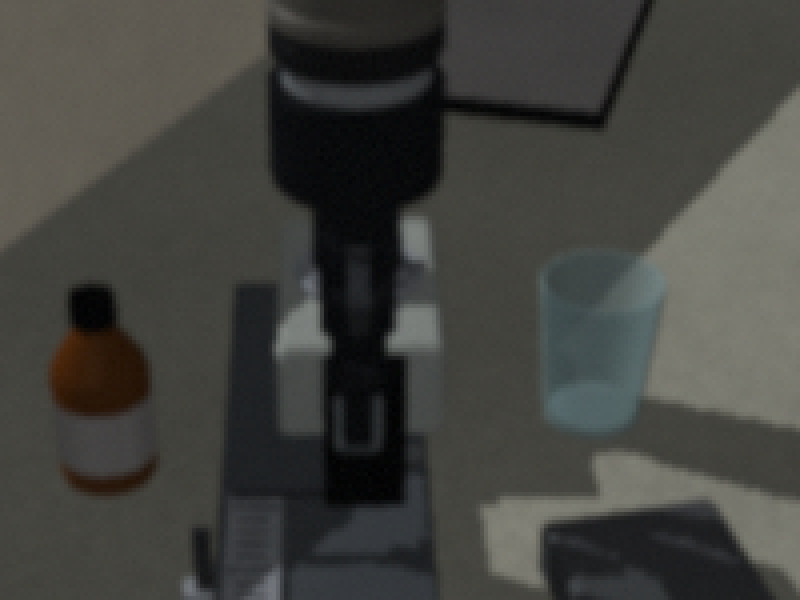

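View pics/top7z.png

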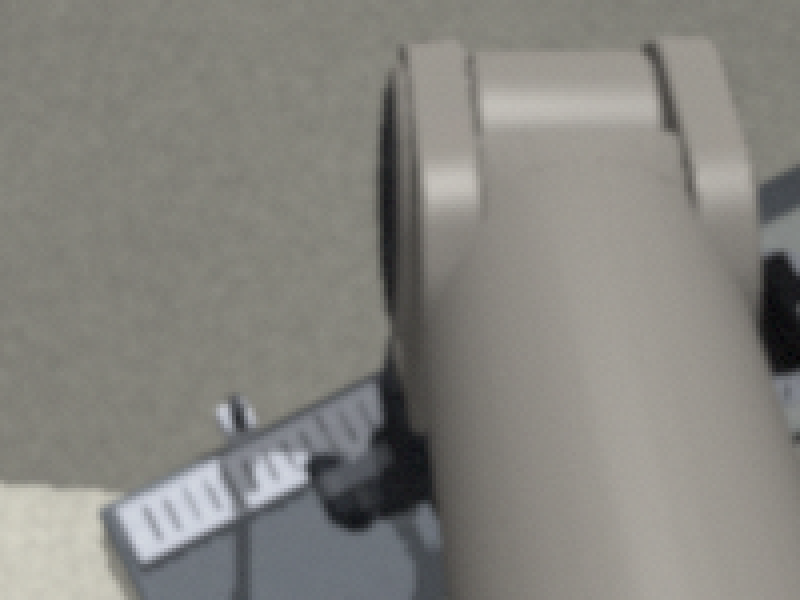

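apply_moves(steps="0 0 0.004 0 0 0 0.03; 0 0 0.004 0 0 0 0; 0 0 0.004 0 0 0 0; 0 0 0.004 0 0 0 0; 0 0 0.004 0 0 0 0")

```text
t: 10.42
tool_pos: [0.5918, 0.0025, 0.0784]
orientation: [[-0.882, -0.471, -0.001], [-0.471, 0.882, 0.001], [0.001, 0.002, -1.0]]
force: [-4.2, 3.4, 4.2]
width: 0.0136
```

apply_moves(steps="0 0.01 0 0 0 0 0; 0 0.02 0 0 0 0 0; 0 0.03 0 0 0 0 0; 0 0.04 0 0 0 0 0; 0 0.05 0 0 0 0 0; 0 0.058 0 0 0 0 0; 0 0.063 0 0 0 0 0; 0 0.063 0 0 0 0 0")

```text
t: 11.42
tool_pos: [0.5649, 0.0527, 0.0784]
orientation: [[-0.884, -0.468, 0.005], [-0.468, 0.884, -0.005], [-0.002, -0.007, -1.0]]
force: [6.0, -7.5, -3.1]
width: 0.0131
```

Run:
```python
from cloud import *
s=read_state();print(s['tool_pos'].round(4),s['force'].round(1),s['width'])
for n in ('side','top'):
  c=capture(n);save(c,n+'8')
  for q in ('pointer','mark_fin','handle'): print(n,q,[(np.round(d['bbox'],1).tolist(),round(d['conf'],2)) for d in recognise(c,q)[:2]])
  np.save(f'pics/{n}8.npy',c,allow_pickle=True)
  y,x=(150,225)
  a=c['color'][y:y+100,x:x+110,::-1];cv2.imwrite(f'pics/{n}8z.png',cv2.resize(a,None,fx=6,fy=6,interpolation=3))
```

```text
[0.5649 0.0527 0.0784] [ 6.  -7.5 -3.1] 0.013059492768439476
side pointer [([262.0, 174.8, 301.9, 215.2], 0.58)]
side mark_fin [([211.2, 142.3, 237.7, 195.6], 0.73), ([246.2, 202.0, 252.8, 229.3], 0.71)]
side handle [([257.0, 175.7, 304.7, 213.3], 0.93)]
top pointer [([143.4, 213.4, 195.1, 261.5], 0.37)]
top mark_fin [([385.2, 133.2, 408.4, 164.5], 0.54), ([339.6, 176.0, 348.1, 183.4], 0.22)]
top handle [([380.3, 132.8, 410.9, 166.8], 0.41), ([338.9, 173.8, 348.1, 184.3], 0.39)]
```

View pics/side8z.png

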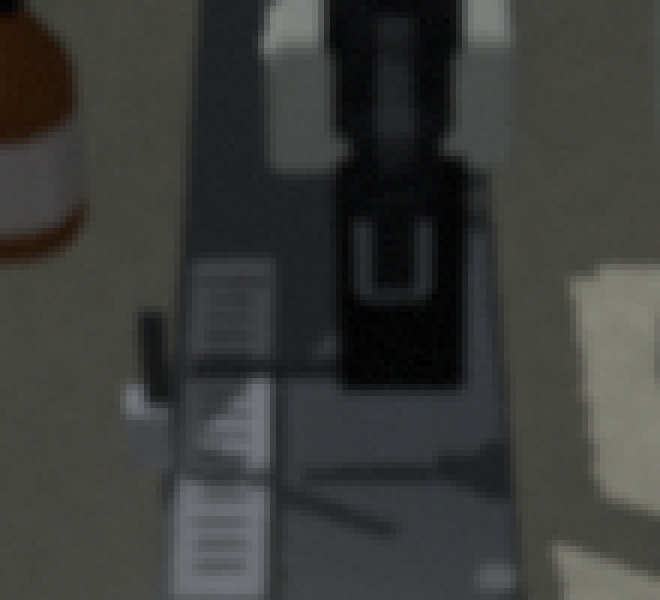

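View pics/top8z.png

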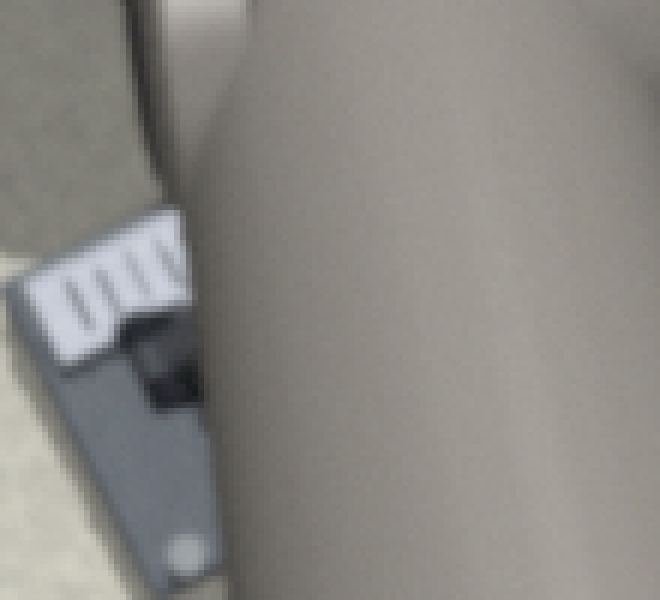

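```bash
cat > m.py <<'E'
from cloud import *
import sys
ya=np.array([-.468,.884]);xa=np.array([.884,.468])
def rep(c,tag):
    W,uv,C=cloud(c);uv=uv
    O=np.array([.5862,.0025]) # side-camera origin guess
    G=np.c_[(W[:,:2]-O)@xa,(W[:,:2]-O)@ya,W[:,2]]*1000
    def sel(n,x0,x1,y0,y1,z0,z1):
        m=(G[:,0]>x0)&(G[:,0]<x1)&(G[:,1]>y0)&(G[:,1]<y1)&(G[:,2]>z0)&(G[:,2]<z1)
        Q=G[m]; print(tag,n,len(Q),*( (Q.mean(0).round(1),np.percentile(Q,[5,95],axis=0).round(1).tolist()) if len(Q) else ()))
    sel('fintop',66,84,40,95,64,74)
    sel('fin',66,84,40,95,45,74)
    sel('handlefront',-19,19,-20,100,52,62)
    sel('pointer',30,66,-10,100,35,48)
    sel('knob',-30,30,-190,-130,110,117)
if __name__=='__main__':
    for n in sys.argv[1:]: rep(np.load(f'pics/{n}.npy',allow_pickle=True).item(),n)
E
python3 m.py side side8
```

```text
side fintop 23 [75.5 65.6 67.8] [[71.8, 62.5, 64.3], [79.2, 68.1, 70.7]]
side fin 58 [75.6 66.1 59.7] [[71.9, 63.8, 46.7], [79.2, 67.9, 70.1]]
side handlefront 78 [-0.9  4.9 57. ] [[-17.6, 3.2, 52.5], [15.7, 7.0, 61.5]]
side pointer 53 [47.8 -0.2 42.4] [[32.4, -3.1, 39.9], [63.6, 2.2, 44.0]]
side knob 72 [   0.7 -157.8  113.1] [[-5.6, -178.6, 110.7], [7.8, -138.4, 114.7]]
side8 fintop 19 [75.3 65.1 68.4] [[71.8, 62.5, 65.0], [78.9, 67.4, 70.4]]
side8 fin 57 [75.6 65.8 59.7] [[71.9, 63.2, 47.2], [79.4, 67.9, 70.0]]
side8 handlefront 83 [ 0.3 61.6 57.2] [[-15.8, 59.8, 52.6], [17.1, 63.6, 61.7]]
side8 pointer 75 [47.7 56.4 41.8] [[32.5, 52.6, 38.8], [63.1, 59.0, 44.3]]
side8 knob 0
```

apply_moves(steps="0 0.003 0 0 0 0 0; 0 0.006 0 0 0 0 0; 0 0.008 0 0 0 0 0; 0 0.008 0 0 0 0 0; 0 0.008 0 0 0 0 0; 0 0.008 0 0 0 0 0")

```text
t: 12.58
tool_pos: [0.5615, 0.0591, 0.0784]
orientation: [[-0.884, -0.468, 0.005], [-0.468, 0.884, -0.005], [-0.002, -0.007, -1.0]]
force: [5.9, -9.3, -3.0]
width: 0.0127
```

Run:
```python
from m import *
s=read_state();print(s['tool_pos'].round(4),s['force'].round(1),s['width'])
c=capture('side');rep(c,'now');save(c,'s9');np.save('pics/s9.npy',c)
a=c['color'][150:250,225:335,::-1];cv2.imwrite('pics/s9z.png',cv2.resize(a,None,fx=6,fy=6,interpolation=3))
```

```text
[0.5615 0.0591 0.0784] [ 5.9 -9.3 -3. ] 0.012741720807183077
now fintop 20 [75.4 65.4 68.4] [[71.7, 61.4, 65.5], [79.1, 67.0, 71.0]]
now fin 56 [75.5 66.  60.2] [[71.9, 63.8, 47.9], [79.3, 67.7, 70.3]]
now handlefront 85 [-0.7 69.2 56.7] [[-17.3, 67.8, 52.4], [15.6, 70.9, 61.3]]
now pointer 77 [47.5 63.2 42.6] [[32.1, 58.3, 40.2], [63.8, 66.3, 44.5]]
now knob 0
```

View pics/s9z.png

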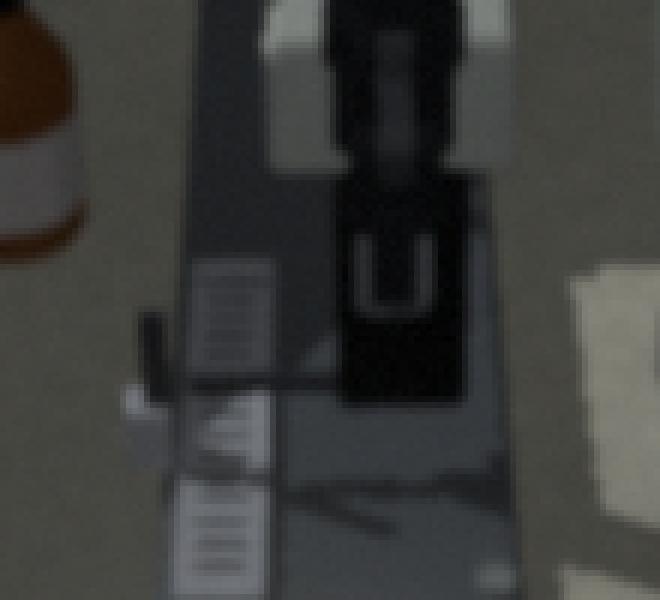

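apply_moves(steps="0 0.0015 0 0 0 0 0; 0 0.0015 0 0 0 0 0; 0 0.0015 0 0 0 0 0; 0 0.0015 0 0 0 0 0; 0 0.0015 0 0 0 0 0; 0 0.0015 0 0 0 0 0")

```text
t: 13.38
tool_pos: [0.5609, 0.0603, 0.0784]
orientation: [[-0.884, -0.467, 0.005], [-0.467, 0.884, -0.006], [-0.002, -0.007, -1.0]]
force: [6.3, -7.9, -2.6]
width: 0.0134
```

Run:
```python
from m import *
s=read_state();print(s['t'],s['tool_pos'].round(4),s['force'].round(1),s['width'])
for i in range(3):
    c=capture('side');rep(c,'now')
s=read_state();print(s['t'],s['tool_pos'].round(4),s['joint_vel'].round(3))
c=capture('top');save(c,'t10');save(capture('side'),'s10')
```

```text
13.375 [0.5609 0.0603 0.0784] [ 6.3 -7.9 -2.6] 0.013355921334300778
now fintop 21 [75.4 65.3 68.1] [[71.9, 63.2, 65.4], [79.0, 67.6, 70.5]]
now fin 57 [75.5 65.9 59.8] [[71.9, 63.4, 46.8], [79.4, 67.8, 70.4]]
now handlefront 81 [-0.1 70.4 56.9] [[-15.5, 68.6, 52.3], [15.6, 72.2, 60.9]]
now pointer 72 [48.7 65.4 42.3] [[32.3, 62.0, 39.3], [63.9, 68.0, 44.5]]
now knob 0
now fintop 21 [75.3 65.4 68.1] [[71.8, 60.5, 65.1], [79.0, 67.5, 70.8]]
now fin 58 [75.6 66.  59.6] [[71.8, 62.2, 46.2], [79.3, 68.0, 70.2]]
now handlefront 84 [-0.3 70.6 57. ] [[-15.5, 68.8, 52.3], [15.6, 72.2, 61.4]]
now pointer 72 [48.7 65.4 42.3] [[32.4, 62.1, 39.5], [63.9, 68.0, 44.4]]
now knob 0
now fintop 20 [75.4 65.1 68.2] [[71.7, 61.0, 64.7], [79.1, 67.3, 70.6]]
now fin 57 [75.5 65.9 59.8] [[71.9, 63.8, 46.4], [79.3, 68.0, 70.5]]
now handlefront 88 [-0.1 70.5 57. ] [[-16.6, 68.7, 52.3], [15.6, 71.9, 61.3]]
now pointer 72 [48.7 65.3 42.2] [[32.4, 61.1, 39.4], [63.8, 68.4, 44.1]]
now knob 0
13.525 [0.5609 0.0603 0.0784] [-0.    -0.001  0.002  0.001 -0.001 -0.001  0.001]
```

View pics/t10.png

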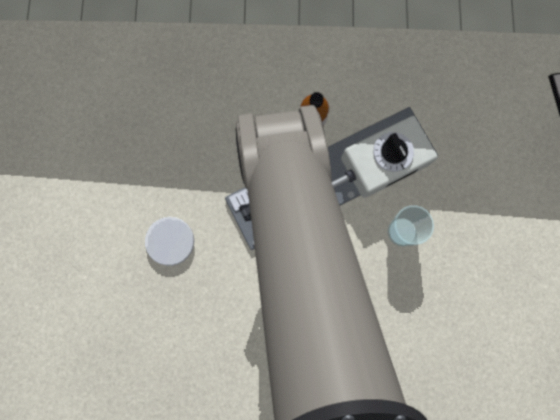

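View pics/s10.png

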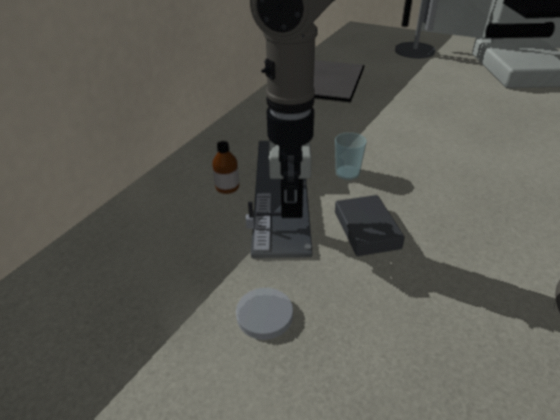

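The knob at (395,150) in the top view still stands at zero. The pointer is level with the fin (65.4 against about 65.5 mm), the arm is still, and the lab ware hasn't moved. Handing in.

Run:
```python
from bench import *
print(sign_off()); s=read_state(); print(s['t'],s['tool_pos'],s['width'])
```

```text
the job is handed in; nothing more can be done
None
the job is handed in; nothing more can be done
```

I turned the knob back to its zero stop, pulled the handle out to the mark, and handed the job in at about 13.6 s with the handle still gripped. The sign-off gives no verdict.

- **Knob:** I turned it about 1.75 rad anticlockwise with the rod home, until the torque rose to 1.3 N m at the stop. Afterwards the top camera put the bar at 28–30°, against about 28° for the gauge. The white line is by the thick tick.
- **Disagreeing check:** the side camera put the bar at 23°, about 0.08 rad short of zero. I trusted the top camera, because the side one had already read about 2° low on the bar and the torque showed the stop.
- **Pointer and fin:** in the last side pictures the pointer was at 65.3–65.4 mm and the fin centre at about 65.5 mm along the rod. I took the mark as the middle of the fin's thickness along the rod. If it is the fin's home-side face instead, the pointer is about 2 mm past it, still within 5 mm.
- **Hold:** the arm was still (joint speeds at most 0.002 rad/s) with the fingers closed to 13 mm on the 14 mm handle. The wrist force was about 10 N, close to the spring's pull.
- **Lab ware:** it looked unmoved in the last pictures. I judged this by eye, without measuring; in the top view the arm hid the slide box and part of the amber bottle, but the side view shows all four things in place.

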